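# Make up a filler kit for the hull and shelve the spare tins

### The arm

A 6-joint arm with a two-finger parallel gripper is mounted at the origin on the work surface. World frame = base frame: x ahead of the robot, y to its left, z up, the work surface at z = 0. Lengths are in m, angles in rad, forces in N, time in s.
With the tool pointing down it reaches from about 0.275 to 1 m from the base axis. Payload 8.4 kg.
Tool frame: the origin (TCP) lies on the centre line of the jaws, within the pads' length; the fingertips stand 17 mm ahead of it and the grasp point (between the pads) lies 2 mm behind it (bot.tcp_to_tips is the y of the fingertips in the tool frame, in m); y points along the fingers, z is the direction in which the jaws open and shut, and the axes are right-handed (so a half turn about y gives the same grasp; the last joint's range is limited). The gripper opens to 85 mm and grips with 20 to 120 N. Pads are 22 mm wide; open, the fingers measure 114 mm over their backs; the gripper's body (76 mm by 85 mm) begins 54 mm behind the grasp point. The pads swing forward as they close: fully open they stand 13 mm farther back than shut.
Start: joints at [-1.104, 0.353, 1.633, -0, 1.155, -0.002], TCP at [0.282, -0.558, 0.248] pointing down, gripper open.
Joint ranges: [-2.63, 2.63], [-0.92, 2.1], [0.06, 2.66], [-1.3, 4.44], [0, 2.69], [-3.02, 3.02]. Speed limits (rad/s): [2.22, 2.22, 2.79, 3.14, 3.14, 3.14].

### API

Orientations are given as a unit quaternion [x, y, z, w].
In Python, from workcell import bot, hand, kinematics, get_obs, vision, hand_in gives the robot as it stands. The module is installed in compiled form; this text tells all that it offers. Calls block until the motion is done:
- bot.reach(position, orientation): joint-space move of the TCP to a pose.
- bot.servo_line(position, ori=None, velocity=0.15): straight line of the TCP; ori=None keeps the orientation; velocity is the mean speed in m/s.
- bot.goto_joints(angles): joint-space move.
- hand.move_gripper(opening, strength=None): finger opening in m; strength is the grip in N (None keeps the last); returns when the fingers have stopped.
- bot.dwell(seconds).
- kinematics.solve_ik(position, orientation): joint angles nearest the present ones, or None.
- get_obs(): the state.
- vision.read_camera(name): name is "scene" or "side" or "wrist"; returns a dict with "frame" (400x640x3 uint8, red, green, blue), "intrinsics" (3x3 intrinsics, pixels), "view" (4x4, takes a point from world to camera coordinates). Camera axes: x right, y down, z forward; pixel columns grow to the right and rows downward; lengths in m; the calibration is good to about 2 mm. A picture is of the moment at which its call begins. There is no depth.
A pose or a line that the arm cannot do raises bot.IKError and nothing moves.
- hand_in(): hands the job in, once; it reports no verdict.
The state is a dict: "time_s": time; "joint_pos": joint angles; "joint_vel": joint speeds; "joint_efforts": joint torques, N m; "position": TCP position; "orientation": TCP orientation; "wrist_force": force on the tool from outside, world axes, zero at the start; "ft_torque": the same for the moment, N m; "gripper_width": finger opening in m.
Only numpy, scipy, OpenCV 4.12 (cv2) and the standard library are available. Lean on these libraries where they do the work, as an engineer would, in place of code of your own. Each camera call takes 0.05 s, during which the arm holds its last target.

### The job

Make up the filler kit for the hull: open the case's yellow lid all the way, put exactly three of the red-labelled filler tins in it, upright and one to a pocket (the fourth pocket stays empty for the hardener, which is packed last), and then shut the lid fully. Stand all the other filler tins upright on the low plywood shelf, in one straight row close side by side, and leave everything else where it is.

Things in the scene. Friction and masses are not known exactly. Their poses are not given: they have to be found in the camera images.
- tin0: filler tin: a steel can with a red label and a narrow white band, 62 mm in diameter, 80 mm high, about 0.33 kg (part used, the weight is low), all alike; origin at the centre of its underside, z up its axis. Five to seven of these tins are there; the others are absent.
- tin1: filler tin: a steel can with a red label and a narrow white band, 62 mm in diameter, 80 mm high, about 0.33 kg (part used, the weight is low), all alike; origin at the centre of its underside, z up its axis. Five to seven of these tins are there; the others are absent.
- tin2: filler tin: a steel can with a red label and a narrow white band, 62 mm in diameter, 80 mm high, about 0.33 kg (part used, the weight is low), all alike; origin at the centre of its underside, z up its axis. Five to seven of these tins are there; the others are absent.
- tin3: filler tin: a steel can with a red label and a narrow white band, 62 mm in diameter, 80 mm high, about 0.33 kg (part used, the weight is low), all alike; origin at the centre of its underside, z up its axis. Five to seven of these tins are there; the others are absent.
- tin4: filler tin: a steel can with a red label and a narrow white band, 62 mm in diameter, 80 mm high, about 0.33 kg (part used, the weight is low), all alike; origin at the centre of its underside, z up its axis. Five to seven of these tins are there; the others are absent.
- tin5: filler tin: a steel can with a red label and a narrow white band, 62 mm in diameter, 80 mm high, about 0.33 kg (part used, the weight is low), all alike; origin at the centre of its underside, z up its axis. Five to seven of these tins are there; the others are absent.
- tin6: filler tin: a steel can with a red label and a narrow white band, 62 mm in diameter, 80 mm high, about 0.33 kg (part used, the weight is low), all alike; origin at the centre of its underside, z up its axis. Five to seven of these tins are there; the others are absent.
- case: black kit case, fixed, robot's left: tray 82 mm (its x) by 300 mm (its y), rim 50 mm above the table, walls and dividers 4 mm thick and as high as the rim, floor 5 mm; four pockets in a row along y (a tin stands 35 mm out of one). Origin at the centre of its underside; +x points to the hinge side, away from the table's middle. A flange below the rim on the -x side reaches 59 mm from the centre
- lid (a joint): hinge of the case's deep yellow lid (a hood 100 x 312 mm, 49 mm high, open underneath), rad: 0 shut, growing as it opens, stop at 2.1 (leaning back past upright). Stiff: the lid stays where it is left; about 5 N at its grip moves it. May start a little ajar. Hinge line: along the case's y through point hinge
- hinge (a point): middle of the lid's hinge line: 41 mm from the case's centre towards its +x, 50 mm above the table; same axes as the case
- lid_grip (a point): centre of the lid's grip: a black round bar 30 mm long (along the case's y), 22 mm thick, on a web on the middle of the lid's front face, bar's axis 22 mm off that face; lid shut: 122 mm from the hinge line towards the case's -x and 22 mm above it; swings with the lid in an arc of 124 mm radius. Gripped from above, fingers closing along the case's y, its flat ends turn between the pads
- shelf: low plywood bench shelf, fixed to the table on the robot's right: board 300 mm (its y) by 96 mm (its x), its top 50 mm above the table, with lips along both long edges, 6 mm thick, 10 mm above the board (inner width 96 mm). Origin at the centre of its underside; its y runs along the row
- shelf_mid (a point): centre of the shelf board's top surface; same axes as the shelf
- pocket0 (a point): centre of the floor of pocket 0 of 4 (counted along the case's y); the pocket is 74 mm in the case's x by 70 mm in its y; same axes as the case
- pocket1 (a point): centre of the floor of pocket 1 of 4 (counted along the case's y); the pocket is 74 mm in the case's x by 70 mm in its y; same axes as the case
- pocket2 (a point): centre of the floor of pocket 2 of 4 (counted along the case's y); the pocket is 74 mm in the case's x by 70 mm in its y; same axes as the case
- pocket3 (a point): centre of the floor of pocket 3 of 4 (counted along the case's y); the pocket is 74 mm in the case's x by 70 mm in its y; same axes as the case
- tape: bystander: roll of purple masking tape lying flat, 96 mm across, 36 mm high; origin at its underside
- block: bystander: small wooden sanding block with a cork sole, 88 x 48 mm, 28 mm high; origin at its underside
- knife: bystander: spatula with a wooden handle, 190 mm long, lying flat on the far side of the table; origin at its underside
- brush: bystander: brush with a wooden handle, 190 mm long, lying flat on the far side of the table; origin at its underside
- hardener: bystander: white bottle with blue label, 54 mm across, 125 mm high, far side of the table; origin at its underside
- cup: bystander: white mixing cup, 84 mm across, 85 mm high, far side of the table; origin at its underside
- varnish: bystander: can with a GREEN label, 86 mm across, 115 mm high, far side of the table (not a filler tin); origin at its underside
Things that resemble listed ones, but are neither listed nor needed, are in the scene too. Leave any orange look-alike of the tin2 alone.

How it is judged:
On the way, in this order (a step that is already met when the one before it is completed fails the run):
1. the case's lid is opened all the way (value of joint lid above 1.8 rad), for 0.2 s.
2. exactly three tins stand in the open case, one to a pocket (((not (distance between any of tin0, tin1, tin2, tin3, tin4, tin5, tin6 and pocket0 below 0.02 m) and distance between any of tin0, tin1, tin2, tin3, tin4, tin5, tin6 and pocket1 below 0.02 m and distance between any of tin0, tin1, tin2, tin3, tin4, tin5, tin6 and pocket2 below 0.02 m and distance between any of tin0, tin1, tin2, tin3, tin4, tin5, tin6 and pocket3 below 0.02 m) or (not (distance between any of tin0, tin1, tin2, tin3, tin4, tin5, tin6 and pocket1 below 0.02 m) and distance between any of tin0, tin1, tin2, tin3, tin4, tin5, tin6 and pocket0 below 0.02 m and distance between any of tin0, tin1, tin2, tin3, tin4, tin5, tin6 and pocket2 below 0.02 m and distance between any of tin0, tin1, tin2, tin3, tin4, tin5, tin6 and pocket3 below 0.02 m) or (not (distance between any of tin0, tin1, tin2, tin3, tin4, tin5, tin6 and pocket2 below 0.02 m) and distance between any of tin0, tin1, tin2, tin3, tin4, tin5, tin6 and pocket0 below 0.02 m and distance between any of tin0, tin1, tin2, tin3, tin4, tin5, tin6 and pocket1 below 0.02 m and distance between any of tin0, tin1, tin2, tin3, tin4, tin5, tin6 and pocket3 below 0.02 m) or (not (distance between any of tin0, tin1, tin2, tin3, tin4, tin5, tin6 and pocket3 below 0.02 m) and distance between any of tin0, tin1, tin2, tin3, tin4, tin5, tin6 and pocket0 below 0.02 m and distance between any of tin0, tin1, tin2, tin3, tin4, tin5, tin6 and pocket1 below 0.02 m and distance between any of tin0, tin1, tin2, tin3, tin4, tin5, tin6 and pocket2 below 0.02 m)) and value of joint lid above 1 rad), for 0.3 s.
3. the lid is shut with the three tins inside (((not (distance between any of tin0, tin1, tin2, tin3, tin4, tin5, tin6 and pocket0 below 0.02 m) and distance between any of tin0, tin1, tin2, tin3, tin4, tin5, tin6 and pocket1 below 0.02 m and distance between any of tin0, tin1, tin2, tin3, tin4, tin5, tin6 and pocket2 below 0.02 m and distance between any of tin0, tin1, tin2, tin3, tin4, tin5, tin6 and pocket3 below 0.02 m) or (not (distance between any of tin0, tin1, tin2, tin3, tin4, tin5, tin6 and pocket1 below 0.02 m) and distance between any of tin0, tin1, tin2, tin3, tin4, tin5, tin6 and pocket0 below 0.02 m and distance between any of tin0, tin1, tin2, tin3, tin4, tin5, tin6 and pocket2 below 0.02 m and distance between any of tin0, tin1, tin2, tin3, tin4, tin5, tin6 and pocket3 below 0.02 m) or (not (distance between any of tin0, tin1, tin2, tin3, tin4, tin5, tin6 and pocket2 below 0.02 m) and distance between any of tin0, tin1, tin2, tin3, tin4, tin5, tin6 and pocket0 below 0.02 m and distance between any of tin0, tin1, tin2, tin3, tin4, tin5, tin6 and pocket1 below 0.02 m and distance between any of tin0, tin1, tin2, tin3, tin4, tin5, tin6 and pocket3 below 0.02 m) or (not (distance between any of tin0, tin1, tin2, tin3, tin4, tin5, tin6 and pocket3 below 0.02 m) and distance between any of tin0, tin1, tin2, tin3, tin4, tin5, tin6 and pocket0 below 0.02 m and distance between any of tin0, tin1, tin2, tin3, tin4, tin5, tin6 and pocket1 below 0.02 m and distance between any of tin0, tin1, tin2, tin3, tin4, tin5, tin6 and pocket2 below 0.02 m)) and value of joint lid below 0.06 rad), for 0.2 s.
At the end, for the whole second after the job is handed in: Lid below 0.06 rad; exactly three pockets hold a tin (underside within 20 mm of the floor's centre); every other tin stands on the shelf board (centre within 118 mm of its middle along, 22 mm across), less than 110 mm centre to centre from a neighbour; all upright within 0.1 rad, at rest (all of step 3 and (distance between tin0 and pocket0 below 0.02 m or distance between tin0 and pocket1 below 0.02 m or distance between tin0 and pocket2 below 0.02 m or distance between tin0 and pocket3 below 0.02 m or (z of tin0 in the frame of shelf_mid between -0.006 and 0.006 m and x of tin0 in the frame of shelf_mid between -0.022 and 0.022 m and y of tin0 in the frame of shelf_mid between -0.118 and 0.118 m and (horizontal distance between tin0 and tin1 below 0.11 m or horizontal distance between tin0 and tin2 below 0.11 m or horizontal distance between tin0 and tin3 below 0.11 m or horizontal distance between tin0 and tin4 below 0.11 m or horizontal distance between tin0 and tin5 below 0.11 m or horizontal distance between tin0 and tin6 below 0.11 m))) and angle between each of tin0, tin1, tin2, tin3, tin4, tin5, tin6's own z axis and vertical below 0.1 rad and linear speed of each of tin0, tin1, tin2, tin3, tin4, tin5, tin6 below 0.02 m/s and (distance between tin1 and pocket0 below 0.02 m or distance between tin1 and pocket1 below 0.02 m or distance between tin1 and pocket2 below 0.02 m or distance between tin1 and pocket3 below 0.02 m or (z of tin1 in the frame of shelf_mid between -0.006 and 0.006 m and x of tin1 in the frame of shelf_mid between -0.022 and 0.022 m and y of tin1 in the frame of shelf_mid between -0.118 and 0.118 m and (horizontal distance between tin1 and tin0 below 0.11 m or horizontal distance between tin1 and tin2 below 0.11 m or horizontal distance between tin1 and tin3 below 0.11 m or horizontal distance between tin1 and tin4 below 0.11 m or horizontal distance between tin1 and tin5 below 0.11 m or horizontal distance between tin1 and tin6 below 0.11 m))) and (distance between tin2 and pocket0 below 0.02 m or distance between tin2 and pocket1 below 0.02 m or distance between tin2 and pocket2 below 0.02 m or distance between tin2 and pocket3 below 0.02 m or (z of tin2 in the frame of shelf_mid between -0.006 and 0.006 m and x of tin2 in the frame of shelf_mid between -0.022 and 0.022 m and y of tin2 in the frame of shelf_mid between -0.118 and 0.118 m and (horizontal distance between tin2 and tin0 below 0.11 m or horizontal distance between tin2 and tin1 below 0.11 m or horizontal distance between tin2 and tin3 below 0.11 m or horizontal distance between tin2 and tin4 below 0.11 m or horizontal distance between tin2 and tin5 below 0.11 m or horizontal distance between tin2 and tin6 below 0.11 m))) and (distance between tin3 and pocket0 below 0.02 m or distance between tin3 and pocket1 below 0.02 m or distance between tin3 and pocket2 below 0.02 m or distance between tin3 and pocket3 below 0.02 m or (z of tin3 in the frame of shelf_mid between -0.006 and 0.006 m and x of tin3 in the frame of shelf_mid between -0.022 and 0.022 m and y of tin3 in the frame of shelf_mid between -0.118 and 0.118 m and (horizontal distance between tin3 and tin0 below 0.11 m or horizontal distance between tin3 and tin1 below 0.11 m or horizontal distance between tin3 and tin2 below 0.11 m or horizontal distance between tin3 and tin4 below 0.11 m or horizontal distance between tin3 and tin5 below 0.11 m or horizontal distance between tin3 and tin6 below 0.11 m))) and (distance between tin4 and pocket0 below 0.02 m or distance between tin4 and pocket1 below 0.02 m or distance between tin4 and pocket2 below 0.02 m or distance between tin4 and pocket3 below 0.02 m or (z of tin4 in the frame of shelf_mid between -0.006 and 0.006 m and x of tin4 in the frame of shelf_mid between -0.022 and 0.022 m and y of tin4 in the frame of shelf_mid between -0.118 and 0.118 m and (horizontal distance between tin4 and tin0 below 0.11 m or horizontal distance between tin4 and tin1 below 0.11 m or horizontal distance between tin4 and tin2 below 0.11 m or horizontal distance between tin4 and tin3 below 0.11 m or horizontal distance between tin4 and tin5 below 0.11 m or horizontal distance between tin4 and tin6 below 0.11 m))) and (distance between tin5 and pocket0 below 0.02 m or distance between tin5 and pocket1 below 0.02 m or distance between tin5 and pocket2 below 0.02 m or distance between tin5 and pocket3 below 0.02 m or (z of tin5 in the frame of shelf_mid between -0.006 and 0.006 m and x of tin5 in the frame of shelf_mid between -0.022 and 0.022 m and y of tin5 in the frame of shelf_mid between -0.118 and 0.118 m and (horizontal distance between tin5 and tin0 below 0.11 m or horizontal distance between tin5 and tin1 below 0.11 m or horizontal distance between tin5 and tin2 below 0.11 m or horizontal distance between tin5 and tin3 below 0.11 m or horizontal distance between tin5 and tin4 below 0.11 m or horizontal distance between tin5 and tin6 below 0.11 m))) and (distance between tin6 and pocket0 below 0.02 m or distance between tin6 and pocket1 below 0.02 m or distance between tin6 and pocket2 below 0.02 m or distance between tin6 and pocket3 below 0.02 m or (z of tin6 in the frame of shelf_mid between -0.006 and 0.006 m and x of tin6 in the frame of shelf_mid between -0.022 and 0.022 m and y of tin6 in the frame of shelf_mid between -0.118 and 0.118 m and (horizontal distance between tin6 and tin0 below 0.11 m or horizontal distance between tin6 and tin1 below 0.11 m or horizontal distance between tin6 and tin2 below 0.11 m or horizontal distance between tin6 and tin3 below 0.11 m or horizontal distance between tin6 and tin4 below 0.11 m or horizontal distance between tin6 and tin5 below 0.11 m)))); the robot touches nothing.
It fails at once if a bystander is pushed away (60 mm) or knocked over (distance of any of tape, block, knife, brush, hardener, cup, varnish from where it was at the start of the episode above 0.06 m or angle between any of tape, block, knife, brush, hardener, cup, varnish's own z axis and vertical above 0.6 rad).
Of tin0, tin1, tin2, tin3, tin4, tin5, tin6 only 5 to 7 are there at a start; the rules pass over those that are not, and their reading is None.
At some moment in a run one of tin0, tin1, tin2, tin3, tin4, tin5, tin6 may be knocked a few centimetres aside while the robot is not near it.
It also fails if it takes over 208 s, if anything falls off the work surface, if the arm or the gripper's body presses on something with over 40 N, if the wrist force passes 120 N, or if a joint passes its speed limit or range.

## Working session

There is one attempt and no reset: what is moved stays moved. The work goes in short steps, each a Python script; the robot and the scene stay as the last script left them, time stands still between calls to the robot, and variables do not carry over. Pictures are saved under pics/ and viewed, and the job is handed in when it is done.

```bash
mkdir -p pics; ls
python3 - <<'E'
from workcell import bot,hand,get_obs,vision
import cv2,numpy as np
np.set_printoptions(precision=4,suppress=True)
o=get_obs();print(o['time_s'],o['position'],o['orientation'],o['gripper_width'],bot.tcp_to_tips)
for n in ['scene','side','wrist']:
    c=vision.read_camera(n);cv2.imwrite(f'pics/a_{n}.png',c['frame'][:,:,::-1]);print(n,c['intrinsics'],c['view'])
E
```

```text
pics
0.0 [ 0.2822 -0.5572  0.2475] [-0.1644  0.6883 -0.6873  0.1641] 0.08541233864203758 0.017
scene [[416.9374   0.     310.5203]
 [  0.     416.9374 202.0094]
 [  0.       0.       1.    ]] [[ 0.3841  0.9233 -0.0019 -0.1766]
 [ 0.6755 -0.2824 -0.6811 -0.369 ]
 [-0.6294  0.2604 -0.7322  1.3977]
 [ 0.      0.      0.      1.    ]]
side [[519.0796   0.     313.2522]
 [  0.     519.0796 191.233 ]
 [  0.       0.       1.    ]] [[-0.9609 -0.2768  0.0054  0.5302]
 [-0.2024  0.689  -0.6959  0.193 ]
 [ 0.1889 -0.6698 -0.7181  1.4254]
 [ 0.      0.      0.      1.    ]]
wrist [[359.2032   0.     311.1663]
 [  0.     359.2032 200.711 ]
 [  0.       0.       1.    ]] [[ 0.4518 -0.8921 -0.001  -0.625 ]
 [-0.8605 -0.4361  0.2635 -0.0346]
 [-0.2355 -0.1182 -0.9647  0.3776]
 [ 0.      0.      0.      1.    ]]
```

View pics/a_scene.png

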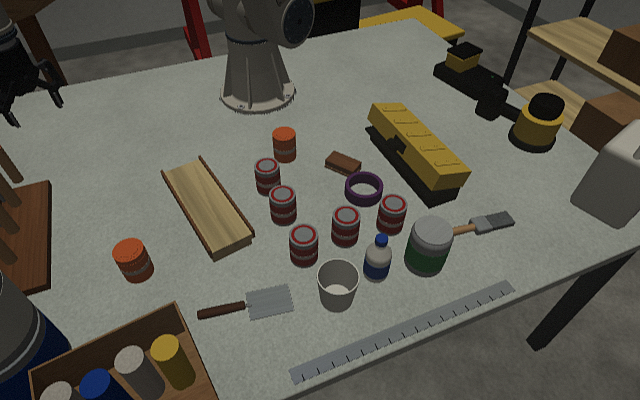

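View pics/a_side.png

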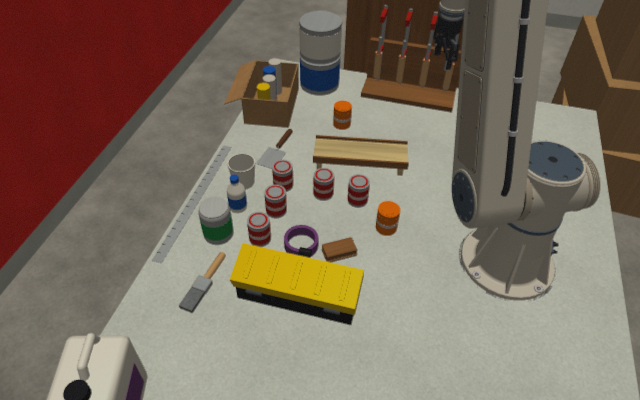

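View pics/a_wrist.png

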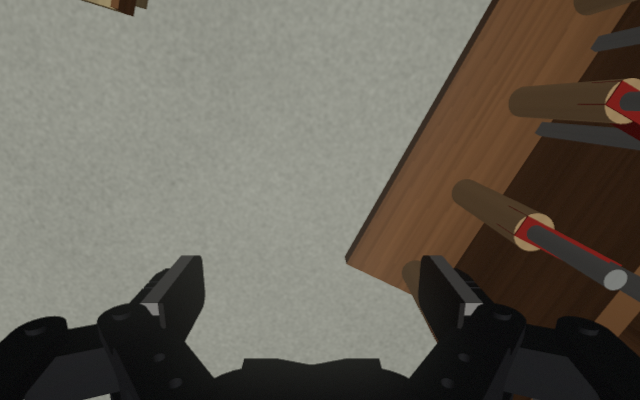

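```bash
cat > h.py <<'E'
from workcell import bot,hand,kinematics,get_obs,vision,hand_in
import cv2,numpy as np
np.set_printoptions(precision=4,suppress=True)
def cam(n,save=None):
    c=vision.read_camera(n)
    if save: cv2.imwrite(f'pics/{save}.png',c['frame'][:,:,::-1])
    return c
def ray(c,u,v,z):
    V=np.array(c['view']);K=np.array(c['intrinsics']);R=V[:3,:3];o=-R.T@V[:3,3]
    d=R.T@np.linalg.inv(K)@np.array([u,v,1.]);return o+d*(z-o[2])/d[2]
def proj(c,p):
    V=np.array(c['view']);q=np.array(c['intrinsics'])@(V[:3,:3]@np.array(p)+V[:3,3]);return q[:2]/q[2]
E
python3 - <<'E'
import cv2,numpy as np
a=cv2.imread('pics/a_scene.png');b=cv2.imread('pics/a_side.png')
cv2.imwrite('pics/b1.png',cv2.resize(a[120:280,230:430],None,fx=3.9,fy=3.7,interpolation=cv2.INTER_CUBIC))
cv2.imwrite('pics/b2.png',cv2.resize(b[150:330,220:420],None,fx=4,fy=3.3,interpolation=cv2.INTER_CUBIC))
cv2.imwrite('pics/b3.png',cv2.resize(a[90:210,350:480],None,fx=6,fy=5,interpolation=cv2.INTER_CUBIC))
E
```

```text
(no output)
```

View pics/b1.png

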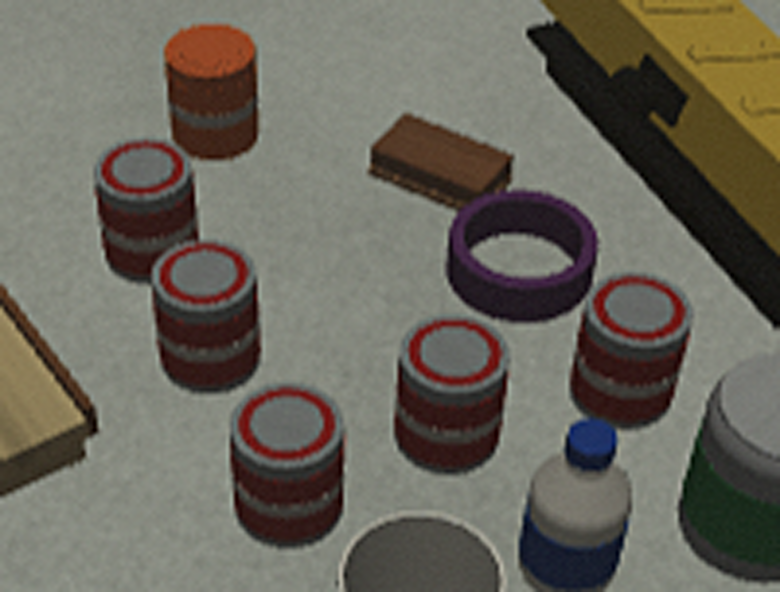

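View pics/b2.png

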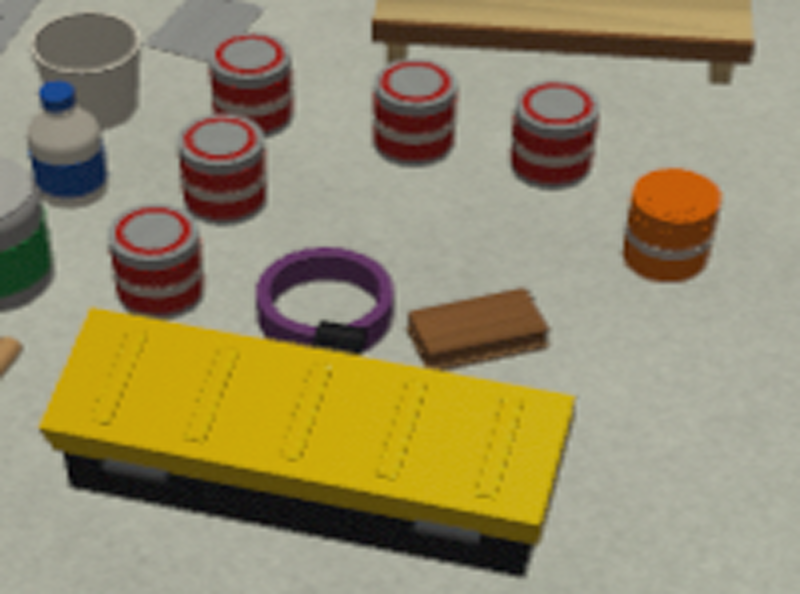

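View pics/b3.png

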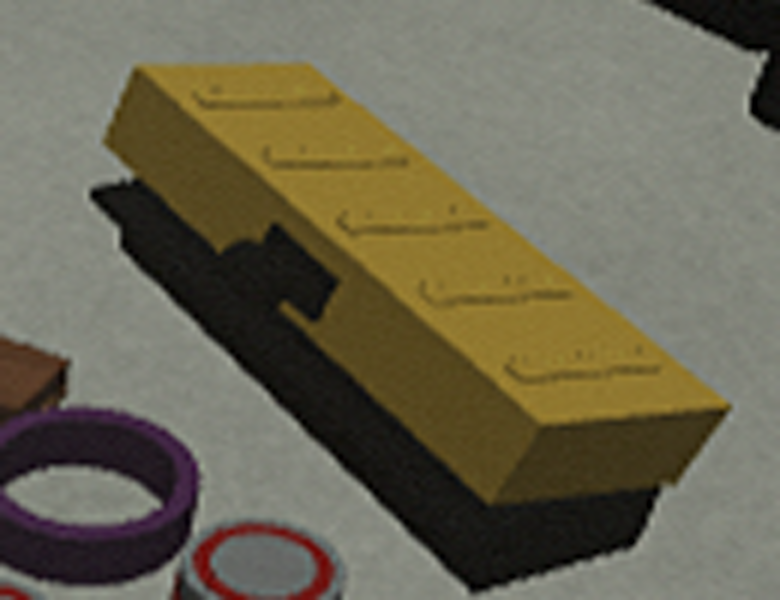

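```bash
cat >> h.py <<'E'
def tri(ca,ua,cb,ub):
    P=[np.array(c['intrinsics'])@np.array(c['view'])[:3] for c in (ca,cb)]
    X=cv2.triangulatePoints(P[0],P[1],np.array(ua,float).reshape(2,1),np.array(ub,float).reshape(2,1));return (X[:3]/X[3]).ravel()
def redmask(f):
    h=cv2.cvtColor(f,cv2.COLOR_RGB2HSV);H,S,V=cv2.split(h)
    return (((H<5)|(H>168))&(S>110)&(V>50)).astype(np.uint8)*255
def tintops(c,z=0.08,show=False):
    "holes (grey discs) inside red rings -> world xy at height z"
    f=cv2.resize(c['frame'],None,fx=4,fy=4,interpolation=cv2.INTER_CUBIC)
    m=redmask(f);cs,hi=cv2.findContours(m,cv2.RETR_CCOMP,cv2.CHAIN_APPROX_NONE)
    out=[]
    for k,q in enumerate(cs):
        if hi[0][k][3]<0 or cv2.contourArea(q)<600: continue
        M=cv2.moments(q);u=(M['m10']/M['m00'])/4-.375;v=(M['m01']/M['m00'])/4-.375
        out.append((u,v,cv2.contourArea(q)/16,*ray(c,u,v,z)[:2]))
    return np.array(out)
E
python3 - <<'E'
from h import *
a=cam('scene');b=cam('side')
print(tintops(a));print(tintops(b))
A=[(372.5,103.2),(402,102.8),(471.7,171.4),(440.3,175.4)]
B=[(363.7,270.3),(355,309.5),(231.3,281),(243,244)]
for p,q in zip(A,B):
    X=tri(a,p,b,q);print(X,proj(a,X)-p,proj(b,X)-q)
E
```

```text
[[303.0344 234.0043 229.5625   0.6814  -0.1092]
 [346.1351 214.6245 204.6562   0.6675  -0.0012]
 [393.4543 202.7261 188.2812   0.6765   0.1131]
 [281.7608 193.4314 177.1562   0.5515  -0.11  ]
 [266.1292 164.8281 145.25     0.4439  -0.1121]]
[[257.727  219.4601 132.5      0.6781   0.1121]
 [274.5746 191.3942 115.2812   0.6688  -0.0021]
 [358.8531 180.8277 107.2812   0.4451  -0.1129]
 [323.42   174.1328 103.2188   0.5526  -0.1109]
 [281.8853 165.8801  99.0625   0.6827  -0.11  ]]
[0.3606 0.2251 0.12  ] [-0.0787 -0.0526] [-0.0576  0.0381]
[0.359  0.3225 0.0959] [-0.4214 -0.2658] [-0.3403  0.197 ]
[0.6673 0.3281 0.0929] [-0.9538 -0.4669] [-0.6591  0.2069]
[0.6716 0.2308 0.1183] [-0.4537 -0.2379] [-0.2828  0.1073]
```

```bash
cat >> h.py <<'E'
from scipy.spatial.transform import Rotation as Rn
def down(ax):
    ax=np.array([ax[0],ax[1],0.]);ax/=np.linalg.norm(ax)
    y=np.array([0,0,-1.]);return Rn.from_matrix(np.c_[np.cross(y,ax),y,ax]).as_quat()
def best(p,ax):
    "orientation (of two half turns) with the smaller |j6|"
    r=[]
    for s in (1,-1):
        q=down(s*np.array(ax));j=kinematics.solve_ik(np.array(p),q)
        if j is not None: r.append((abs(j[5]),q))
    return min(r,key=lambda t:t[0])[1]
H=np.array([.5145,.313,.05]);CX=np.array([-.018,1.,0]);CY=np.array([-1.,-.018,0])
def gripat(th):
    a=th+np.arctan2(22,122);r=np.hypot(.122,.022)
    return H-CX*r*np.cos(a)+np.array([0,0,r*np.sin(a)])
E
python3 - <<'E'
from h import *
a=cam('scene');b=cam('side')
g=gripat(.24);print(g,proj(a,g),proj(b,g))
print([best(g+[0,0,d],CY) for d in (0,.1)])
for p in (gripat(2.0),): print(kinematics.solve_ik(p,best(g,CY)))
for (c,n,s) in ((a,'c1',(slice(145,270),slice(150,265))),(b,'c2',(slice(125,180),slice(300,420)))):
    im=c['frame'][s][:,:,::-1].copy();cv2.imwrite(f'pics/{n}.png',cv2.resize(im,None,fx=6 if n=='c2' else 4.7,fy=6 if n=='c2' else 4.7,interpolation=cv2.INTER_CUBIC))
for c,n,(u,v) in ((a,'c3',proj(a,g)),(b,'c4',proj(b,g))):
    u,v=int(u),int(v);cv2.imwrite(f'pics/{n}.png',cv2.resize(cv2.circle(c['frame'][:,:,::-1].copy(),(u,v),1,(0,255,0),1)[v-30:v+30,u-40:u+40],None,fx=5,fy=5,interpolation=cv2.INTER_CUBIC))
cv2.imwrite('pics/c34.png',np.vstack([cv2.imread('pics/c3.png'),cv2.imread('pics/c4.png')]))
E
```

```text
[0.5165 0.1997 0.1004] [392.2346 144.5729] [305.0073 252.7748]
[array([ 0.5045, -0.4955,  0.4955, -0.5045]), array([ 0.5045, -0.4955,  0.4955, -0.5045])]
[ 0.6397  0.4767  1.6779 -0.      0.987   0.6217]
```

View pics/c34.png

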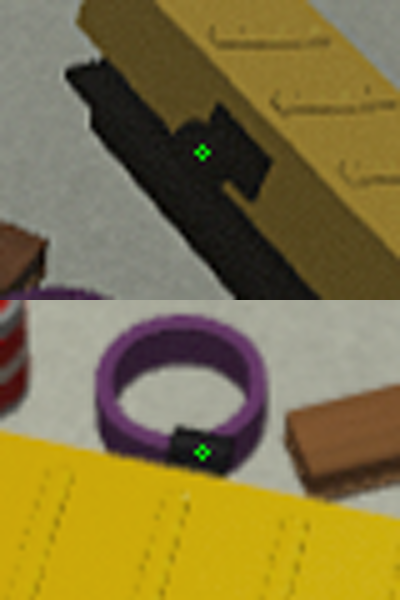

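View pics/c1.png

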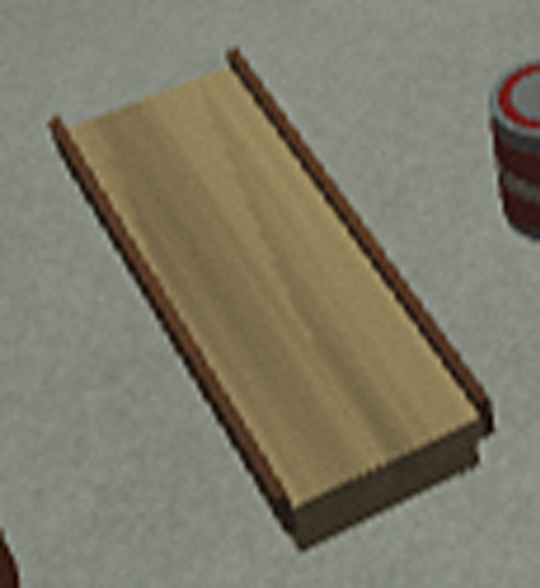

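View pics/c2.png

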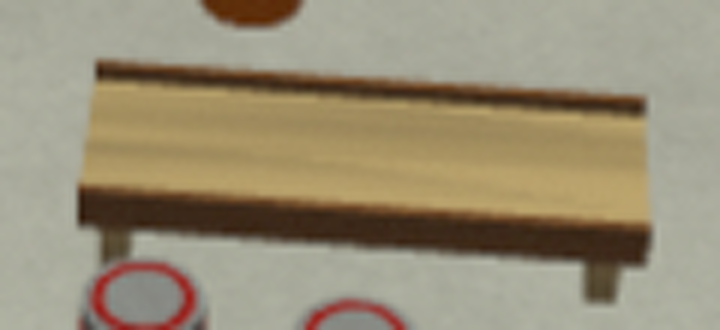

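Run:
```python
from h import *
a=cam('scene');b=cam('side')
for u in ((164.9,172.2),(198.5,159.5),(251.7,234.4),(212.3,252.4)): print(ray(a,*u,.05))
print('side')
# lip outer top corners z=.06 (crop/6+(300,125))
for u in ((97,62),(645,98),(650,228),(80,186)): print(ray(b,u[0]/6+300,u[1]/6+125,.06))
g=gripat(.24)
q=best(g+[0,0,.12],CY)
bot.reach(np.array([.5165,-.0,.35]),q)
bot.reach(g+[0,0,.12],q)
cam('wrist','d1');cam('scene','d2');print(get_obs()['time_s'],get_obs()['position'])
```

```text
[ 0.3387 -0.3493  0.05  ]
[ 0.3233 -0.2603  0.05  ]
[ 0.6164 -0.2056  0.05  ]
[ 0.6309 -0.2973  0.05  ]
side
[ 0.6288 -0.3008  0.06  ]
[ 0.3363 -0.3556  0.06  ]
[ 0.3178 -0.2534  0.06  ]
[ 0.6098 -0.2011  0.06  ]
3.6833 [0.5175 0.1987 0.2215]
```

View pics/d1.png

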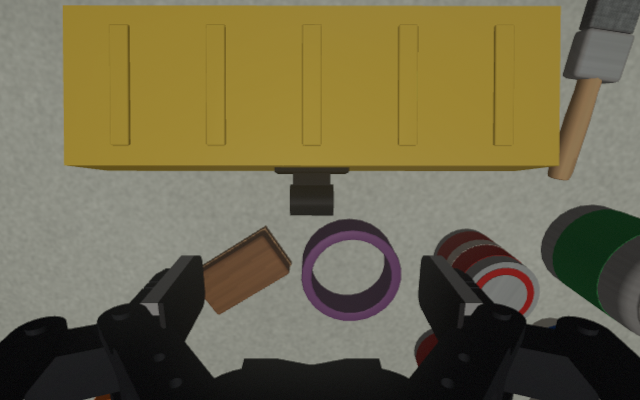

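View pics/d2.png

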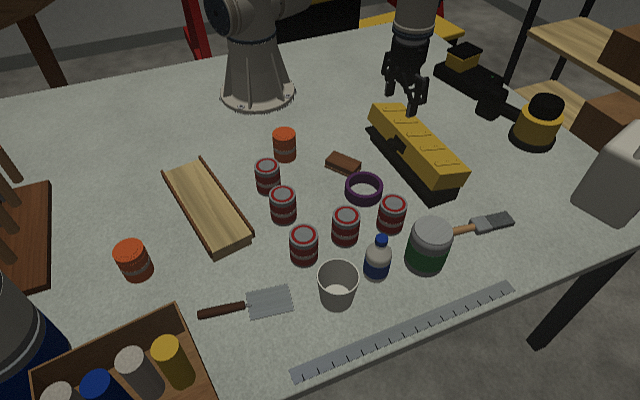

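Run:
```python
from h import *
c=cam('wrist')
for u,z in (((290.5,199),.1),((333.5,199),.1),((311.8,199),.1),((63,165),.119),((559,165),.119),((63,6),.095),((559,6),.095)): print(u,ray(c,*u,z))
print(proj(c,gripat(.24)))
```

```text
(290.5, 199) [0.5029 0.1982 0.1   ]
(333.5, 199) [0.5334 0.1987 0.1   ]
(311.8, 199) [0.518  0.1984 0.1   ]
(63, 165) [0.3586 0.2234 0.119 ]
(559, 165) [0.6757 0.2286 0.119 ]
(63, 6) [0.3587 0.3208 0.095 ]
(559, 6) [0.6724 0.3261 0.095 ]
[309.7648 197.3102]
```

```bash
sed -i 's/H=np.array(\[.5145,.313,.05\])/H=np.array([.5155,.312,.05])/' h.py
python3 - <<'E'
from h import *
g=gripat(.24)-[0,0,.002]
q=get_obs()['orientation']
q=best(g,CY)
bot.servo_line(g,q,velocity=.1)
print(get_obs()['wrist_force'])
hand.move_gripper(.02,40)
o=get_obs();print(o['gripper_width'],o['wrist_force'],o['position'],o['time_s'])
for th in np.arange(.35,.8,.1):
    bot.servo_line(gripat(th)-[0,0,.002],q,velocity=.1)
    o=get_obs();print(round(th,2),o['wrist_force'],o['position']-gripat(th))
    if np.linalg.norm(o['wrist_force'])>50: break
cam('scene','e1');print(o['gripper_width'],o['time_s'])
E
```

```text
[-0.5614 -0.2156  0.2435]
0.029406365219108107 [-2.7646 -0.3378  2.7063] [0.5174 0.1986 0.0985] 5.65
0.35 [-0.7107 -1.0296  0.6281] [-0.0001 -0.     -0.0019]
0.45 [-0.3787 -1.2282 -0.3875] [-0.0002 -0.     -0.0021]
0.55 [-0.8401 -0.3082  0.0659] [-0.0001 -0.     -0.0021]
0.65 [-1.4559 -0.3624 -0.0514] [-0.0001  0.0001 -0.002 ]
0.75 [-1.9645 -0.179  -0.297 ] [-0.0001  0.0002 -0.002 ]
0.02910615165470688 7.0333
```

View pics/e1.png

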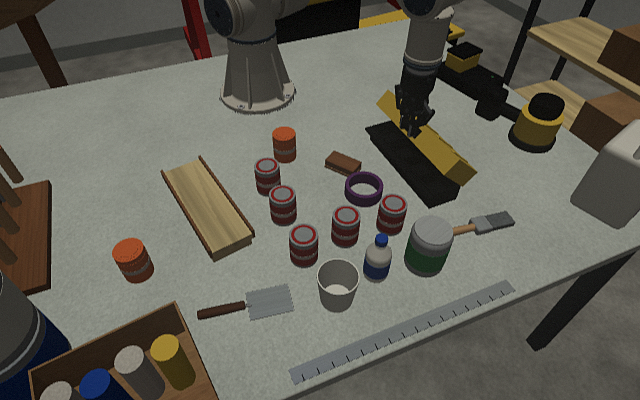

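The lid follows the grip (scene ~(410,130)) with small forces; I continue to the stop.

Run:
```python
from h import *
q=best(gripat(.75),CY)
for th in [.9,1.1,1.3,1.5,1.7,1.85,1.95,2.02,2.06]:
    bot.servo_line(gripat(th)-[0,0,.002],q,velocity=.12)
    o=get_obs();print(round(th,2),o['wrist_force'])
    if np.linalg.norm(o['wrist_force'])>40: break
bot.dwell(.3)
p=np.array(o['position'])
hand.move_gripper(.085)
bot.servo_line(p+[0,0,.12],q,velocity=.2)
bot.reach(np.array([.42,.05,.40]),q)
cam('scene','f1');cam('wrist','f2');cam('side','f3');print(get_obs()['time_s'])
```

```text
0.9 [-3.223   0.2093  1.1385]
1.1 [-3.1747  0.1313  1.2153]
1.3 [-2.9253 -0.2144  2.0681]
1.5 [-2.0253  1.0312  0.8146]
1.7 [-3.3412  3.09    1.4051]
1.85 [-2.7736  3.6033  2.6023]
1.95 [-2.3603  3.3115  3.9155]
2.02 [-3.3811  3.8869  3.9465]
2.06 [-3.9782  3.1947  4.7248]
13.075
```

View pics/f1.png

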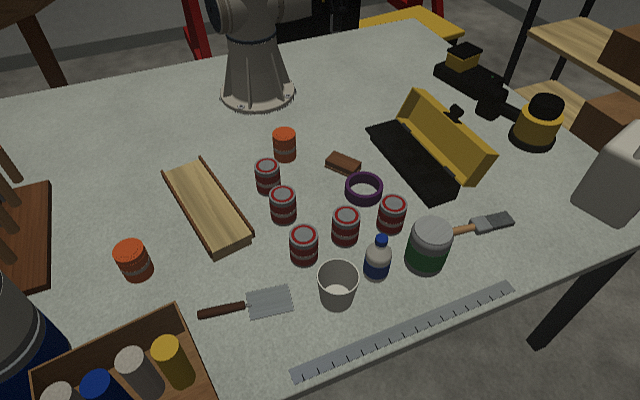

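View pics/f2.png

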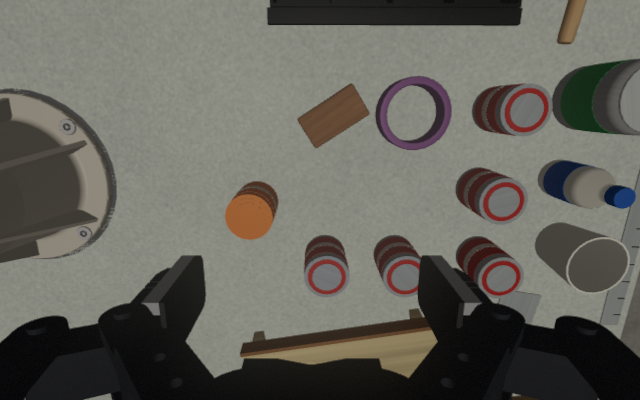

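View pics/f3.png

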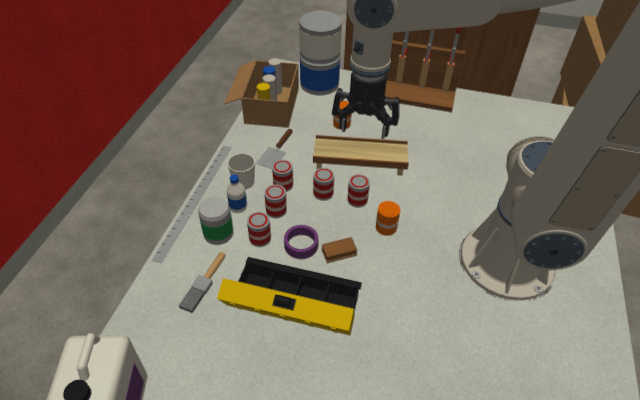

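```bash
python3 - <<'E'
from h import *
a=cam('scene');b=cam('side');
w=tintops(cam('wrist'))
print(w[:,[0,1,3,4]]);
print('cap',tri(a,(381,239),b,(234,179)))
print('hardener base', ray(a,376,272,0),ray(b,237.5,207,0))
print('varnish top',ray(a,432,228,.115),ray(b,214.5,208,.115))
print('cup top',ray(a,338,271,.085),ray(b,241.5,163,.085))
print('tape top',ray(a,364,183,.036),ray(b,301,237,.036))
E
python3 - <<'E'
import cv2
b=cv2.imread('pics/f3.png');cv2.imwrite('pics/g1.png',cv2.resize(b[250:340,210:370],None,fx=5,fy=5,interpolation=cv2.INTER_CUBIC))
E
```

```text
[[500.936  277.8623   0.6812  -0.1091]
 [326.5124 276.5745   0.4436  -0.1118]
 [503.523  201.2889   0.6674  -0.0012]
 [526.4704 109.6463   0.6767   0.113 ]]
cap [0.7814 0.018  0.118 ]
hardener base [0.7815 0.0212 0.    ] [0.7833 0.0189 0.    ]
varnish top [0.7941 0.1285 0.115 ] [0.7913 0.1343 0.115 ]
cup top [ 0.7967 -0.082   0.085 ] [ 0.802  -0.0826  0.085 ]
tape top [0.5559 0.1058 0.036 ] [0.5573 0.1037 0.036 ]
```

View pics/g1.png

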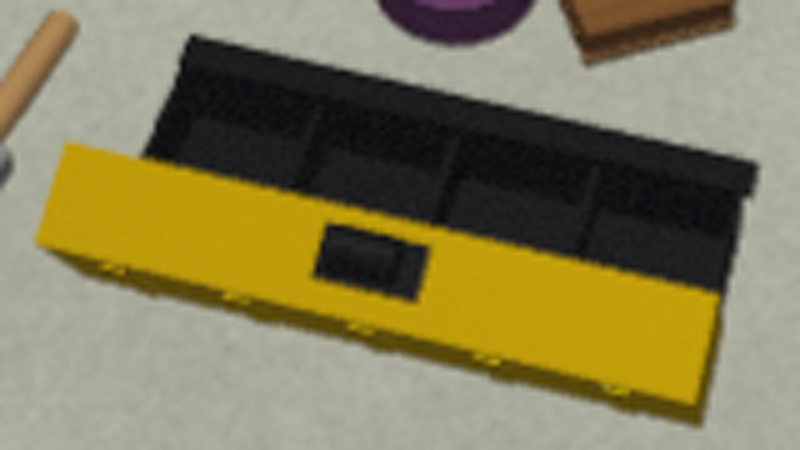

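Run:
```python
from h import *
q=best(np.array([.516,.17,.35]),CY)
bot.reach(np.array([.516,.17,.35]),q)
c=cam('wrist')
im=c['frame'][:,:,::-1].copy()
C=H-.041*CX; C[2]=0
for sx in(-.041,.041):
  for sy in(-.15,.15):
    u=proj(c,C+CX*sx+CY*sy+[0,0,.05]);cv2.circle(im,tuple(np.int32(u)),3,(0,255,0),1)
for k in range(4):
    p=C+CY*(k-1.5)*.074+[0,0,.005];cv2.circle(im,tuple(np.int32(proj(c,p))),3,(0,0,255),1);print(k,p)
im=cv2.convertScaleAbs(im,alpha=1.8,beta=20)
cv2.imwrite('pics/h1.png',im)
```

```text
0 [0.6272 0.273  0.005 ]
1 [0.5532 0.2717 0.005 ]
2 [0.4792 0.2703 0.005 ]
3 [0.4052 0.269  0.005 ]
```

View pics/h1.png

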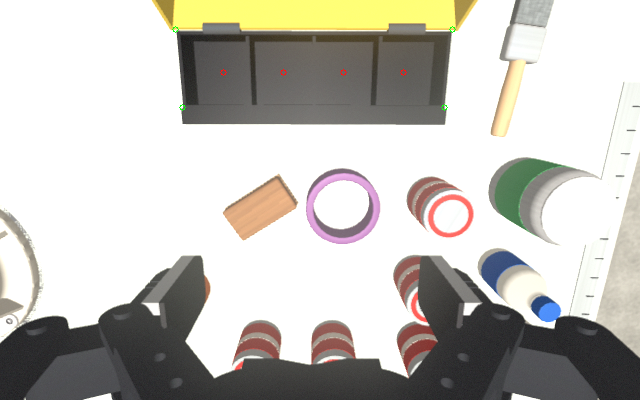

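```bash
cat >> h.py <<'E'
C=H-.041*CX; C[2]=0
POC=[C+CY*(k-1.5)*.074+np.array([0,0,.005]) for k in range(4)]
SH=np.array([.475,-.278,.05]);SY=np.array([np.cos(.181),np.sin(.181),0]);SX=np.array([np.sin(.181),-np.cos(.181),0])
def locate(near):
    "mean of scene and side measurement of the tin nearest to near"
    r=[]
    for n in('scene','side'):
        t=tintops(cam(n))[:,3:5];d=np.linalg.norm(t-np.array(near)[:2],axis=1)
        k=d.argmin();r.append(t[k] if d[k]<.07 else [np.nan]*2)
    r=np.array(r);print('seen',r.ravel());return np.nanmean(r,axis=0)
def pick(xy,ax,z=0,up=.16):
    g=np.array([*xy,z+.068]);q=best(g,ax)
    bot.reach(g+[0,0,up],q);bot.servo_line(g,q,velocity=.2)
    f=np.array(get_obs()['wrist_force']);hand.move_gripper(.05,50);o=get_obs()
    print('grip',o['gripper_width'],o['position'],'dF',o['wrist_force']-f,'t',o['time_s'])
    bot.servo_line(g+[0,0,up],q,velocity=.25);o=get_obs();print('up',o['gripper_width'],o['wrist_force'])
def place(p,ax,up=.14):
    g=np.array(p)+[0,0,.069];q=best(g,ax)
    bot.reach(g+[0,0,up],q);bot.servo_line(g+[0,0,.012],q,velocity=.2)
    bot.servo_line(g,q,velocity=.04);o=get_obs();print('down',o['wrist_force'],o['gripper_width'])
    hand.move_gripper(.08);bot.servo_line(g+[0,0,up],q,velocity=.25);print('t',get_obs()['time_s'])
E
python3 - <<'E'
from h import *
q=best(np.array([.516,.1,.35]),CX)
xy=locate((.677,.113))
pick(xy,CX)
place(POC[0],CX)
c=cam('wrist','i1');cam('scene','i2');cam('side','i3')
E
```

```text
seen [0.6766 0.1131 0.6781 0.1121]
grip 0.06024342096478171 [0.6784 0.1129 0.0699] dF [-1.8653  1.0262  5.1416] t 16.8917
up 0.060920770040661924 [-0.3643 -0.2722 -3.1717]
down [ 1.0108  0.3933 -2.4382] 0.06066656237992645
t 20.675
```

View pics/i2.png

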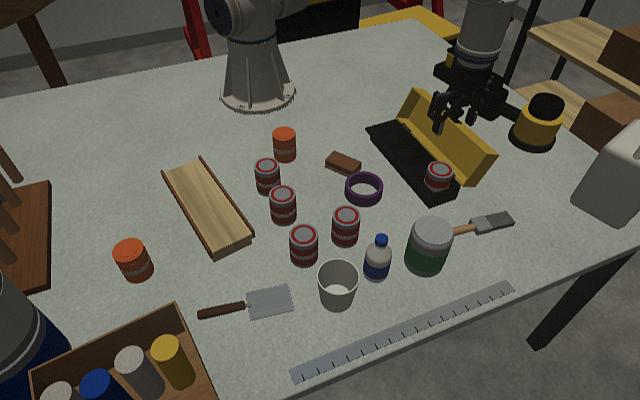

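View pics/i3.png

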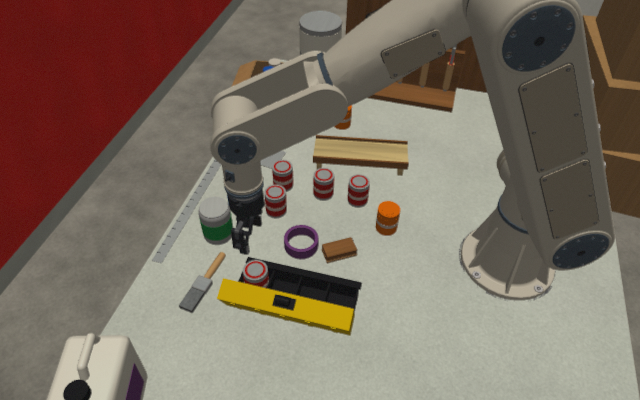

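View pics/i1.png

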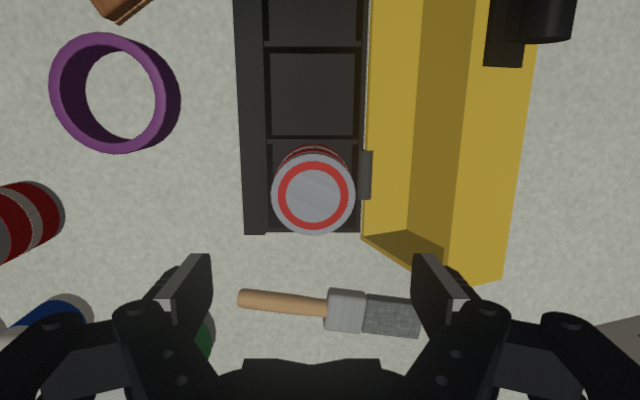

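Run:
```python
from h import *
c=cam('scene');print(tintops(c,.085)[:,3:5])
xy=locate((.668,-.001));pick(xy,CX);place(POC[1],CX)
xy=locate((.681,-.109));pick(xy,CX);place(POC[2],CX)
bot.reach(np.array([.45,.03,.38]),best(np.array([.45,.03,.38]),CX))
for n in('scene','side'):
    c=cam(n,'j_'+n);print(n,tintops(c)[:,3:5].ravel());t=tintops(c,.085)
    for p in POC: 
        d=np.linalg.norm(t[:,3:5]-p[:2],axis=1);print('pocket',d.min())
```

```text
[[ 0.6851 -0.1106]
 [ 0.6713 -0.0034]
 [ 0.5562 -0.1114]
 [ 0.6256  0.2725]
 [ 0.4494 -0.1135]]
seen [ 0.6675 -0.0012  0.6688 -0.0021]
grip 0.06049058642035193 [ 0.6693 -0.0015  0.0701] dF [-0.5862  0.4668  5.1207] t 24.5667
up 0.06049231595672831 [-1.0319  0.0598 -3.9719]
down [ 1.2735 -0.0164 -2.3461] 0.06057770018204862
t 29.925
seen [ 0.6814 -0.1092     nan     nan]
grip 0.060630605724625176 [ 0.6826 -0.1091  0.07  ] dF [-0.7901  1.6975  7.2828] t 33.4417
up 0.0605378223791 [-0.8259  0.1207 -4.2682]
down [ 0.1414  0.198  -3.6457] 0.06025884543088244
t 38.6333
scene [ 0.5515 -0.11    0.6215  0.2767  0.4439 -0.112   0.5506  0.2737  0.4701
  0.2736]
pocket 0.0016688077917663049
pocket 0.002938371691719309
pocket 0.003962915769161108
pocket 0.07013492290208333
side [ 0.4767  0.2667  0.5571  0.2668  0.6278  0.2696  0.4451 -0.113   0.5526
 -0.1108]
pocket 0.0010794878431372437
pocket 0.0030291121672877904
pocket 0.0034544164267733633
pocket 0.0705711419034804
```

View pics/j_scene.png

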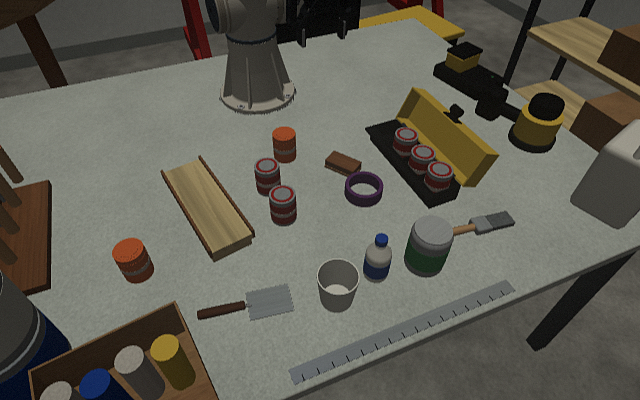

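View pics/j_side.png

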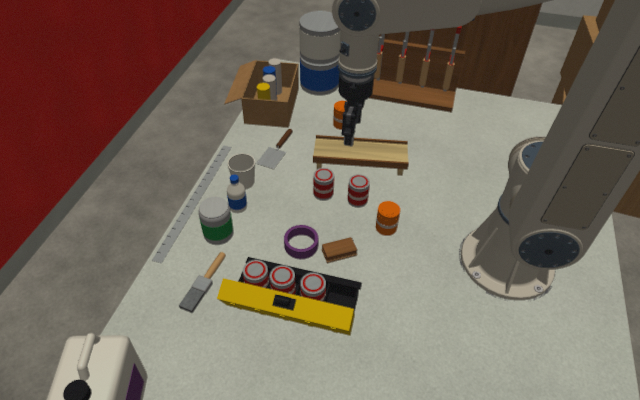

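Run:
```python
from h import *
g=gripat(2.06)-[0,0,.002];q=best(g,CY)
bot.reach(g+[0,0,.14],q)
c=cam('wrist','k1');print(proj(c,gripat(2.06)))
bot.servo_line(g,q,velocity=.15);print(get_obs()['wrist_force'])
hand.move_gripper(.02,40);o=get_obs();print(o['gripper_width'],o['wrist_force'])
for th in [1.9,1.7,1.5,1.3,1.1,.9,.7,.5,.35,.2,.1,.04,0]:
    bot.servo_line(gripat(th)-[0,0,.002],q,velocity=.12)
    o=get_obs();print(round(th,2),o['wrist_force'])
    if np.linalg.norm(o['wrist_force'])>40: break
print(o['gripper_width'],o['time_s']);cam('scene','k2');cam('side','k3')
```

```text
[311.2606 192.5512]
[ 0.4472 -0.1891  0.1189]
0.029317461825994463 [-0.8507  0.6473  3.932 ]
1.9 [-1.1313  1.2408  2.2904]
1.7 [ 0.034   0.454  -0.9388]
1.5 [ 0.988   0.2135 -3.4562]
1.3 [ 0.9047 -0.6408 -4.7535]
1.1 [ 0.7873  1.4262 -3.1601]
0.9 [ 0.3237  0.5516 -1.4579]
0.7 [-0.3311 -0.7281 -2.2209]
0.5 [-1.845  -1.318  -2.4526]
0.35 [-2.1754 -0.9569 -1.8048]
0.2 [-1.7144 -1.7987 -0.288 ]
0.1 [-1.3369 -3.6435 -1.3421]
0.04 [-2.4381 -3.6208 -0.1859]
0 [-4.028  -4.3543  0.2614]
0.029124798659273265 47.5583
```

View pics/k2.png

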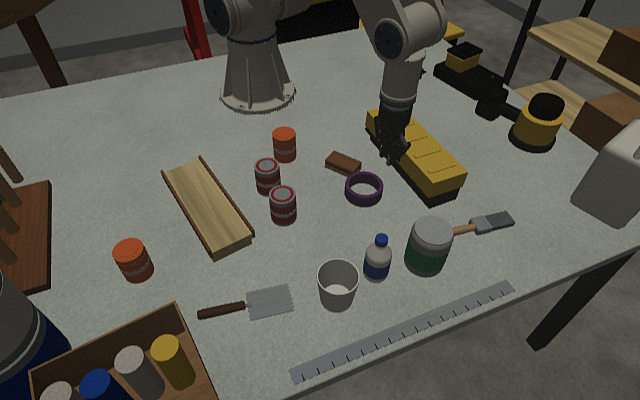

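View pics/k3.png

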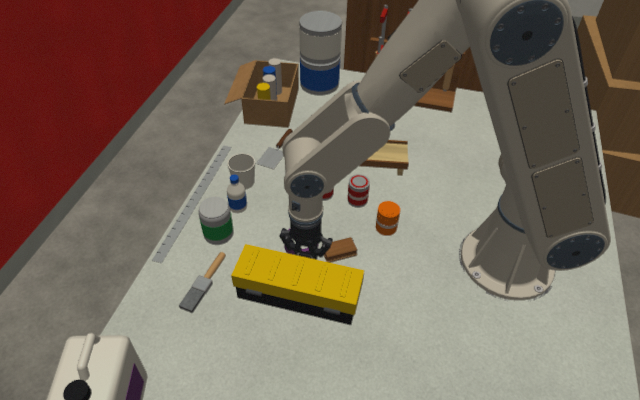

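Run:
```python
from h import *
g0=gripat(0)-[0,0,.002];q=best(g0,CY)
for d in np.arange(.001,.011,.001):
    bot.servo_line(g0-[0,0,d],q,velocity=.02);f=get_obs()['wrist_force'];print(round(d,3),f)
    if f[2]>18: break
bot.dwell(.3);hand.move_gripper(.085)
p=np.array(get_obs()['position']);bot.servo_line(p+[0,0,.15],q,velocity=.2)
bot.reach(np.array([.40,.02,.36]),q)
print(get_obs()['time_s']);cam('scene','l1');cam('side','l2')
for f,n,s in (('l1','l3',(slice(90,210),slice(350,480))),('l2','l4',(slice(235,325),slice(220,375)))):
    cv2.imwrite(f'pics/{n}.png',cv2.resize(cv2.imread(f'pics/{f}.png')[s],None,fx=5,fy=5,interpolation=cv2.INTER_CUBIC))
```

```text
0.001 [-2.8394 -5.7037  3.2465]
0.002 [-3.1526 -6.1729  4.4996]
0.003 [-4.8012 -8.0949  6.8465]
0.004 [-8.5012 -9.1971 19.5238]
51.4333
```

View pics/l3.png

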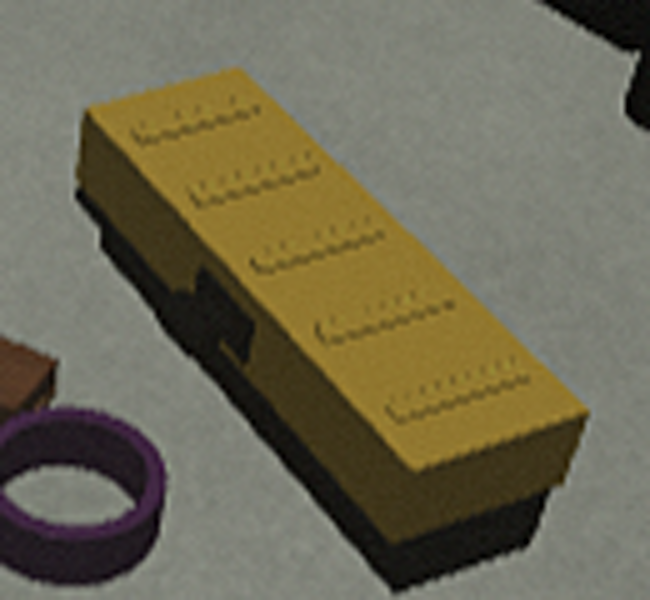

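View pics/l4.png

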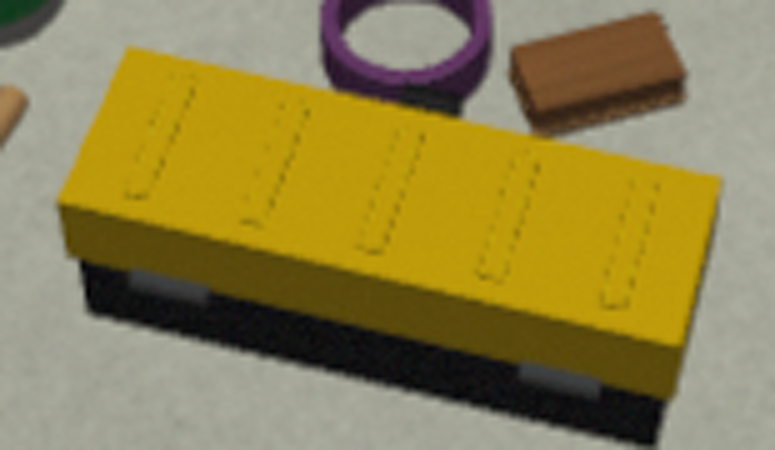

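Run:
```python
from h import *
a=cam('scene');b=cam('side')
for p,q in (((367.6,111.4),(364.2,271)),((433,184),(246,244.2)),((467.6,173),(232,276)),((398,103.6),(356.6,304))): print(tri(a,p,b,q))
for c in(a,b): print(tintops(c)[:,3:5])
for xy,y in (((.552,-.1105),.037),((.4445,-.1125),-.037)):
    xy=locate(xy);pick(xy,SX);place(SH+SY*y,SX,up=.15)
    print('lid region ok')
p=np.array([.38,.05,.40]);bot.reach(p,best(p,CY))
for n in('scene','side'):
    c=cam(n,'m_'+n);t=tintops(c,.13);print(n)
    for r in t: 
        d=np.r_[r[3:5],0]-np.r_[SH[:2],0];print(d@SX,d@SY)
```

```text
[0.3611 0.2113 0.0979]
[0.672  0.2151 0.0979]
[0.6701 0.3146 0.0945]
[0.359  0.3085 0.0974]
[[ 0.5515 -0.11  ]
 [ 0.4439 -0.1121]]
[[ 0.445  -0.113 ]
 [ 0.5526 -0.1108]]
seen [ 0.5515 -0.11    0.5526 -0.1109]
grip 0.060977585186128135 [ 0.553  -0.1104  0.0696] dF [-2.2664  2.0745  6.6556] t 54.1083
up 0.060442123435232385 [-0.8511  0.4054 -3.2624]
down [0.0399 0.5329 3.3575] 0.06021065239386096
t 57.9917
lid region ok
seen [ 0.4439 -0.1121  0.445  -0.113 ]
grip 0.060506189386376814 [ 0.4454 -0.1127  0.0694] dF [-0.7549  1.833   6.0465] t 60.0917
up 0.06051781872453127 [-1.0938  0.0683 -3.5715]
down [0.6476 0.642  1.7285] 0.06068265512919257
t 64.0
lid region ok
scene
0.0008653640032873467 0.03621947063872693
0.0010841905438700673 -0.03799830877205815
side
0.00201490533069096 -0.037245046180076784
0.0017243992697039902 0.036984572944904794
```

View pics/m_scene.png

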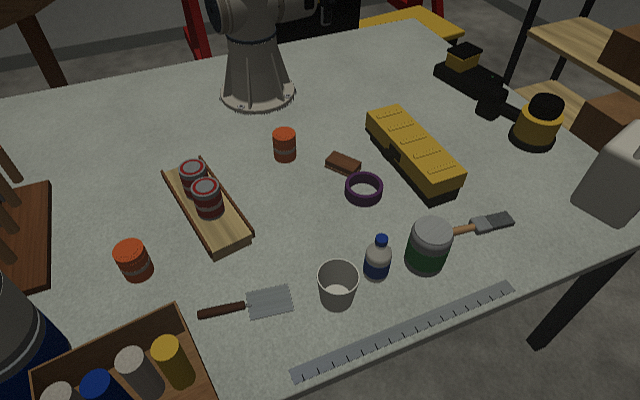

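View pics/m_side.png

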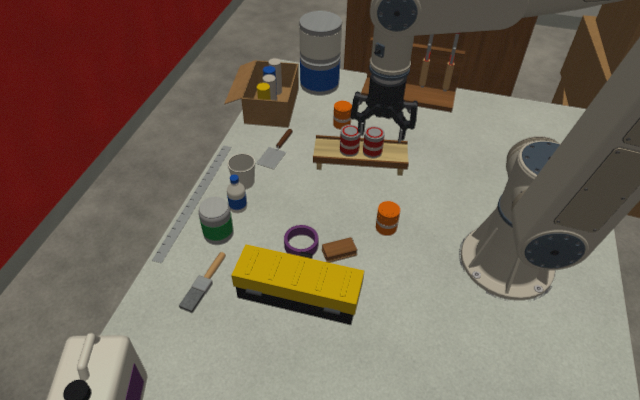

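Run:
```python
from h import *
bot.dwell(.5)
for n in('scene','side'):print(len(tintops(cam(n),.13)))
print(get_obs()['wrist_force']);hand_in();print(get_obs()['time_s'])
```

```text
2
2
[-0.2697  0.8321  0.3936]
the job is handed in; nothing more can be done
the job is handed in; nothing more can be done
```

I packed the kit as asked and handed it in at about 65 s of the 208 s allowed. There is no verdict.

- **Lid open:** I opened the yellow lid to about 2.06 rad. Measured forces stayed below 10 N.
- **Case:** three of the five red tins went into pockets 0, 1 and 2, and pocket 3 stayed empty. Before shutting the lid, both cameras showed each tin within 4 mm of its pocket centre.
- **Lid shut:** I closed it against a firm stop, with the downward force rising to about 20 N. Triangulating the lid's corners gave a tilt of about 0.02 rad, give or take 0.015, against the 0.06 rad limit.
- **Shelf:** the other two red tins stand upright about 74 mm apart. Both cameras put them within 2 mm of the shelf's centre line and about 37 mm either side of its middle.
- **Left alone:** I did not touch the two orange look-alikes or any bystander, and in the last pictures they look to be where they started.

No check failed. Two limits remain:
- I could not see the tins inside the case once the lid was shut.
- The lid's corner heights read up to 4 mm below the stated dimensions, so the shut reading rests partly on feeling the stop.

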